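# Prop open the chilled chest

### The job

Prop the small steel ingredient chest open so that it can be restocked: take the black grip on its prop rod, lift the lid with the rod, swing the rod down and set its ball foot into the round hole in the plate on the rail beside the chest, so that the lid stays up by itself when you let go. Feel for the hole gently: do not ram the foot into the plate, do not let the lid fall, and leave the crockery and other things standing around where they are.

Things in the scene. Friction and masses are not known exactly. Their poses are not given: they have to be found in the camera images.
- chest: Open bare-metal tub fixed to the counter, 260 (x) x 280 (y) x 108 mm high, walls 6 mm. Origin: centre of its underside, on the counter. Its x axis points from its front to its hinge side (away from the robot), y to its left, z up; the mm coordinates below are in this frame. Its mechanism lies on its right (-y) side, in the plane y = -165.
- hinge (a point): Point of the lid's hinge axis (parallel to y) in the rod's plane: fixed at x 130, y -165, z 112. The lid is a metal sheet cover 275 long, 284 wide, 12 thick, about 0.6 kg; its side edge is at y -142 and rises as it opens.
- pivot (a point): Pivot of the prop rod on the lid's front right side, axis parallel to y, 220 mm from the lid's hinge axis (lid closed: x -90, y -165, z 112). The straight steel rod, 8 mm thick, is 230 mm long from here to the centre of its ball foot; its black grip crosses it 140 mm from here.
- span (a point): Fixed point x -45, y -165, z 30: top of the metal plate (160 long in x, 26 wide) on the fixed rail (x -155 to 155, y -185 to -141, top z 16). The plate has one round hole, 16 mm wide, rim chamfered 2 mm, floor z 16. The plate is set differently each time: the hole's centre is anywhere within 35 mm of this point along x, in plain sight but not measured. The plate does not give.
- grip (a point): Middle of the graspable part of the black round grip of the prop rod: 12 mm diameter, 80 mm long, parallel to the chest's y axis, sticking out to the right (-y) of the rod; this point is at y = -225 in the chest's frame, 60 mm from the rod. At the start it is about 57 mm above the counter. Pinch it from above across the chest's x direction; it may turn freely between the fingers like a round bar.
- foot: Steel ball at the free end of the prop rod, 12 mm diameter; origin at its centre. At the start it rests on the rail behind the plate, 22 mm up. Resting on the plate its centre is at z = 36 in the chest's frame, resting on the hole's floor at about z = 22.
- lid (a joint): Lid angle (rad): 0 closed, grows as the front edge rises, at most 1.1. Falls shut unless supported. With the foot in the hole it reads about 0.67.
- prop (a joint): Angle of the prop rod at its pivot on the lid (rad). At 0, its stop, the rod points from the pivot back towards the hinge, 0.36 rad below the lid's plane; it grows as the foot swings down and forward, to at most 1.6; at the start about 0.04. The rod's slope below the horizontal is lid + prop + 0.36. Swings almost freely.
- papercup: Paper cup, 80 mm wide, 100 high, standing right of the grip. Leave alone.
- jug: Steel jug with a handle, 84 mm wide, 100 high, standing right of and behind the grip. Leave alone.
- tamper: Steel tamper, 58 mm wide, 90 high, standing in front of the chest. Leave alone.
- tumbler: Glass tumbler, 68 mm wide, 85 high, on the counter to the right. Leave alone.
- saucer: White saucer, 140 mm wide, 20 high, on the counter to the right. Leave alone.
- can: Metal can, 66 mm wide, 110 high, on the counter to the left front. Leave alone.

How it is judged:
By the outcome, as a careful person would: the job done as asked, in the order asked, and still so for the second after the job is handed in, with the robot touching nothing.
It also fails if it takes over 64 s, if anything falls off the work surface, if the arm or the gripper's body presses on something with over 40 N, if the wrist force passes 120 N, or if a joint passes its speed limit or range.

### The arm

A 6-joint arm with a two-finger parallel gripper is mounted at the origin on the work surface. World frame = base frame: x ahead of the robot, y to its left, z up, the work surface at z = 0. Lengths are in m, angles in rad, forces in N, time in s.
With the tool pointing down it reaches from about 0.35 to 0.85 m from the base axis. Payload 8.1 kg.
Tool frame: the origin (TCP) lies on the centre line of the jaws, within the pads' length; the fingertips stand robot.finger_overhang ahead of it and the grasp point (between the pads) lies 5 mm behind it (robot.finger_overhang is the distance from the TCP to the fingertips, in m); z points along the fingers, y is the direction in which the jaws open and shut (so a half turn about z gives the same grasp; the last joint's range is limited). The gripper opens to 93 mm and grips with 3 to 60 N. Pads are 15 mm wide; open, the fingers measure 128 mm over their backs; the gripper's body (75 mm by 188 mm) begins 65 mm behind the grasp point.
Start: joints at [1.117, 0.13, 1.488, -0, 1.523, -0.085], TCP at [0.216, 0.56, 0.233] pointing down, gripper open.
Joint ranges: [-2.96, 2.96], [-0.89, 2.26], [0.02, 2.5], [-1.34, 4.48], [0, 2.73], [-2.66, 2.66]. Speed limits (rad/s): [2.39, 2.39, 2.79, 3.14, 3.14, 3.14].

### API

Orientations are given as a rotation vector (axis times angle).
In Python, from plant import robot gives the robot as it stands. The module is installed in compiled form; this text tells all that it offers.
- The arm moves only by the tool carry_out, never from a script. Its argument "commands" is a list that holds one entry, the list of rows, each a list of 4 numbers: the shift along the tool's x, y, z in cm, then the turn about the tool's z in degrees. In form: [[[tx, ty, tz, roll], ...]]. A call has 1 to 20 rows; each row shifts and turns the commanded pose from where the row before left it, along the tool's axes as they then stand; what a row does not reach is not made up. A row lasts 1/12 s, in which the tool goes at most 41.7 mm and 7.16 degrees, less where a joint would pass 70% of its speed; a pose out of reach is approached as far as the arm can. A call is refused whole if a number of a shift passes 4.17 or a number of a turn 7.16, either way. A call with a gripper value outside its range is refused whole. "claw" is the finger opening in cm, from 0 to 9.3, set as the call begins (left out, the last holds). The fingers move at their own pace and stop on an object; "grip_force" is the grip in N (left out, the last holds). Time passes only in rows, so rows that do not move let the fingers close. It gives the time, the measured TCP pose, the force and the opening at its end, in the units of the state.
- robot.read_state(): the state, without advancing time (a new reading comes with each control period).
- robot.read_camera(name): name is "side" or "top"; returns the picture (400x640x3 uint8, red, green, blue); there is no depth.
- robot.camera_params(name): a dict with "mtx" (3x3 intrinsics, pixels), "R" (3x3) and "t" (3): a world point X has camera coordinates R X + t. Camera axes: x right, y down, z forward; pixel columns grow to the right and rows downward; lengths in m; the calibration is good to about 2 mm. A picture is of the moment at which its call begins. camera_params takes no time and is no camera call.
- robot.close_job(): hands the job in, once; it reports no verdict.
The state is a dict: "t": time; "q": joint angles; "dq": joint speeds; "joint_torque": joint torques, N m; "tool_pos": TCP position; "orientation": TCP orientation; "force": force on the tool from outside, world axes, zero at the start; "wrist_torque": the same for the moment, N m; "opening": finger opening in m.
Only numpy, scipy, OpenCV 4.12 (cv2) and the standard library are available. Lean on these libraries where they do the work, as an engineer would, in place of code of your own. Each camera call takes 0.05 s, during which the arm holds its last target.

## Working session

There is one attempt and no reset: what is moved stays moved. The work goes in short steps, Python scripts to look and compute and a tool call to move; the robot and the scene stay as the last step left them, time stands still between calls to the robot, and variables do not carry over. Pictures are saved under pics/ and viewed, and the job is handed in when it is done.

Besides the shell and the picture viewer there is one more tool, called in YAML: its name, and indented under it one key for each argument. carry_out: Moves the arm, as the interface text tells. Its arguments: {"type":"object","properties":{"commands":{"type":"array","items":{"type":"array","items":{"type":"array","items":{"type":"number"}}}},"claw":{"type":"number"},"grip_force":{"type":"number"}},"required":["commands"]}

```bash
mkdir -p pics
cat > h.py <<'E'
from plant import robot
import numpy as np, cv2
def ray(cam,u,v):
    p=robot.camera_params(cam);K,R,t=map(np.array,(p["mtx"],p["R"],p["t"]))
    d=R.T@np.linalg.inv(K)@np.array([u,v,1.]);c=-R.T@t
    return c,d/np.linalg.norm(d)
def onz(cam,u,v,z):
    c,d=ray(cam,u,v);return c+d*(z-c[2])/d[2]
def tri(a,b):
    c1,d1=ray("side",*a);c2,d2=ray("top",*b)
    s=np.linalg.lstsq(np.c_[d1,-d2],c2-c1,rcond=None)[0]
    p,q=c1+d1*s[0],c2+d2*s[1];return (p+q)/2,np.linalg.norm(p-q)
def proj(cam,X):
    p=robot.camera_params(cam);K,R,t=map(np.array,(p["mtx"],p["R"],p["t"]))
    x=K@(R@np.array(X)+t.ravel());return x[:2]/x[2]
def snap(cam,name):
    im=robot.read_camera(cam);cv2.imwrite(f"pics/{name}.png",im[:,:,::-1]);return im
E
python3 - <<'E'
from h import *
for c in("side","top"):
    snap(c,c+"0");p=robot.camera_params(c);print(c,p)
s=robot.read_state();print(s,robot.finger_overhang)
E
```

```text
side {'mtx': array([[467.92510923,   0.        , 321.95924836],
       [  0.        , 467.92510923, 198.57423482],
       [  0.        ,   0.        ,   1.        ]]), 'R': array([[ 0.7399932 , -0.67260746, -0.00304301],
       [-0.46970317, -0.51351189, -0.71811174],
       [ 0.48144469,  0.53282712, -0.69592117]]), 't': array([-0.4009166 ,  0.31302606,  1.28350666])}
top {'mtx': array([[471.30039657,   0.        , 322.70433098],
       [  0.        , 471.30039657, 198.5866112 ],
       [  0.        ,   0.        ,   1.        ]]), 'R': array([[-0.01125001, -0.99986622, -0.01187313],
       [-0.99535277,  0.01233329, -0.09550266],
       [ 0.09563632,  0.01074355, -0.99535836]]), 't': array([-0.0052819,  0.5686532,  1.4858201])}
{'t': 0.1, 'q': array([ 1.11658628e+00,  1.31062407e-01,  1.48917904e+00,  1.12539192e-05,
        1.52300200e+00, -8.54067051e-02]), 'dq': array([ 7.15529054e-04, -3.18804077e-04, -3.56872904e-03,  4.67207942e-04,
       -2.35766975e-05,  1.17012942e-03]), 'joint_torque': array([ 7.93989311e-04, -5.61337960e+01, -4.93096590e+01,  7.70473899e-02,
        2.90251721e-02, -5.85551925e-05]), 'tool_pos': array([0.21606148, 0.55921867, 0.23170146]), 'orientation': array([-5.75955336e-01, -3.08788618e+00,  2.49418403e-03]), 'force': array([-0.27348707,  0.26667646,  0.0660309 ]), 'wrist_torque': array([ 0.00742683, -0.02125676, -0.03080387]), 'opening': 0.0929724382991082} 0.014
```

View pics/side0.png

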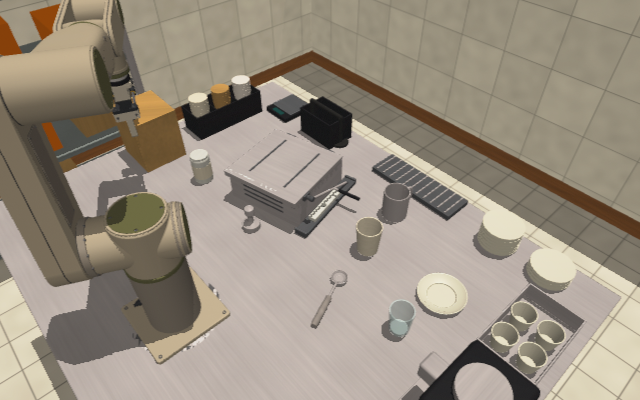

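View pics/top0.png

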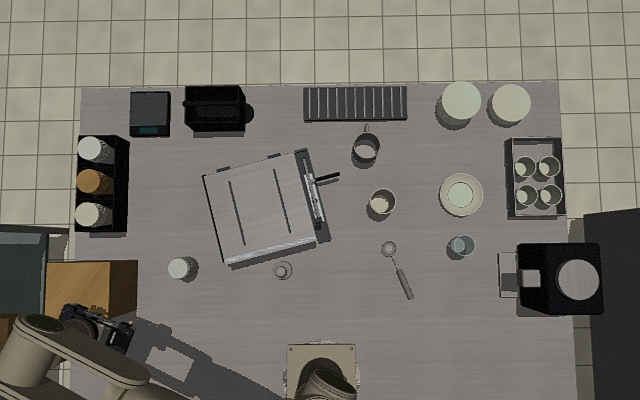

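Run:
```python
import cv2
a=cv2.imread('pics/top0.png')[130:280,190:420];cv2.imwrite('pics/top0z.png',cv2.resize(a,None,fx=3.4,fy=3.4,interpolation=cv2.INTER_CUBIC))
a=cv2.imread('pics/side0.png')[125:265,215:415];cv2.imwrite('pics/side0z.png',cv2.resize(a,None,fx=4,fy=4,interpolation=cv2.INTER_CUBIC))
```

```text
(no output)
```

View pics/top0z.png

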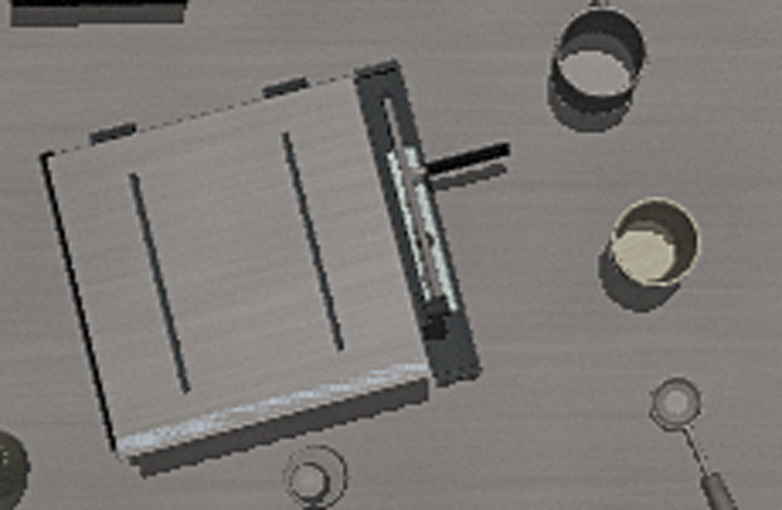

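View pics/side0z.png

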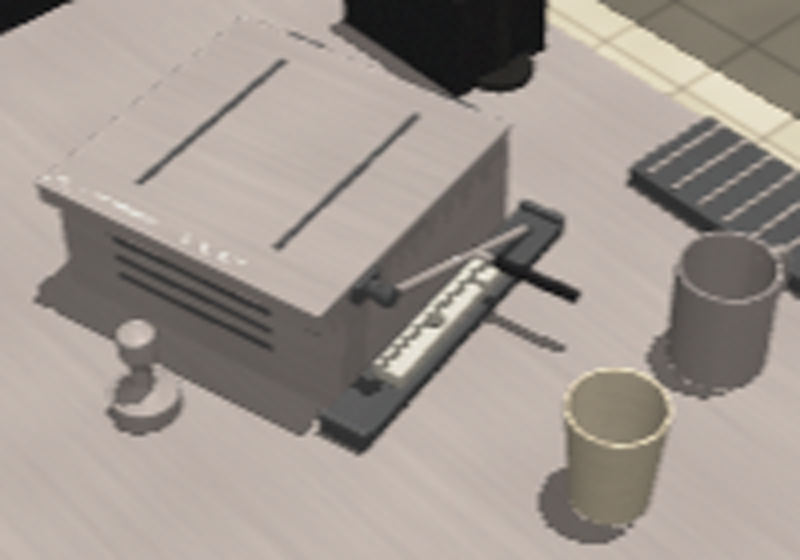

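```bash
python3 - <<'E'
import cv2
a=cv2.imread('pics/top0.png')[140:250,285:355];cv2.imwrite('pics/t1.png',cv2.resize(a,None,fx=5.4,fy=5.4,interpolation=cv2.INTER_NEAREST))
a=cv2.imread('pics/side0.png')[170:240,290:365];cv2.imwrite('pics/s1.png',cv2.resize(a,None,fx=8,fy=8,interpolation=cv2.INTER_NEAREST))
E
python3 - <<'E'
from h import *
# candidate corners (u,v) from zoom -> pixels
f=lambda x,y:(190+x/3.4,130+y/3.4)
g=lambda x,y:(215+x/4,125+y/4)
for n,p,z in [("railBackR",f(399,62),.016),("railFrontR",f(481,375),.016),("railFrontL",f(437,385),.016),
 ("lidBL",f(42,155),.118),("lidFL",f(115,452),.118),("lidFR",f(428,368),.118),("lidBR",f(356,74),.118)]:
    print(n,onz("top",*p,z).round(4))
for n,p,z in [("railBackR",g(563,220),.016),("railFrontR",g(362,440),.016),("lidBR",g(508,128),.118),("lidFR",g(320,316),.118),("lidFL",g(38,186),.118)]:
    print("s",n,onz("side",*p,z).round(4))
print(onz("top",*f(428,240),.03),onz("side",*g(436,320),.03),onz("top",*f(428,240),.016),onz("side",*g(436,320),.016))
E
```

```text
railBackR [0.7356 0.0364 0.016 ]
railFrontR [ 0.4349 -0.0385  0.016 ]
railFrontL [0.426  0.0031 0.016 ]
lidBL [0.6346 0.3521 0.118 ]
lidFL [0.3705 0.2844 0.118 ]
lidFR [0.4409 0.0088 0.118 ]
lidBR [0.7042 0.0707 0.118 ]
s railBackR [0.7384 0.0392 0.016 ]
s railFrontR [ 0.4391 -0.0364  0.016 ]
s lidBR [0.7023 0.0755 0.118 ]
s lidFR [0.4405 0.0096 0.118 ]
s lidFL [0.3674 0.2807 0.118 ]
[0.56211014 0.00989388 0.03      ] [0.56213519 0.01226988 0.03      ] [0.56339782 0.01024921 0.016     ] [0.57162108 0.02264085 0.016     ]
```

View pics/t1.png

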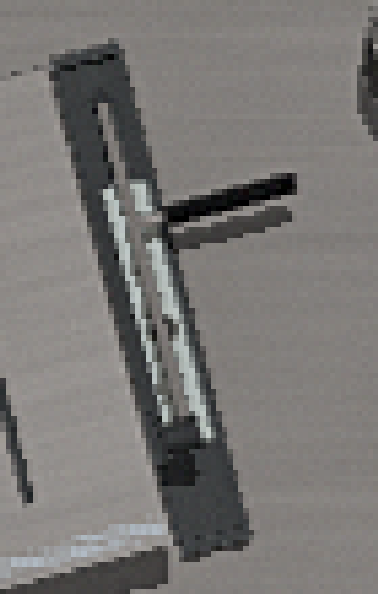

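View pics/s1.png

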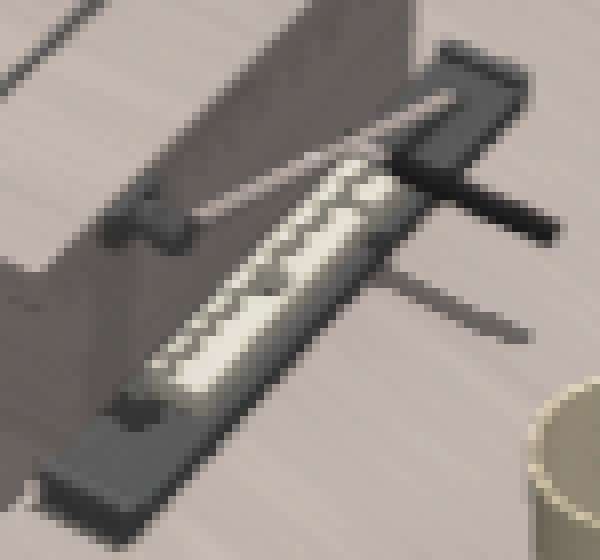

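```bash
cat > fit.py <<'E'
from h import *
f=lambda x,y:(190+x/3.4,130+y/3.4)
g=lambda x,y:(215+x/4,125+y/4)
L=[("top",f(399,62),.016,(155,-185)),("top",f(481,375),.016,(-155,-185)),("top",f(437,385),.016,(-155,-141)),
("top",f(42,155),.118,(130,142)),("top",f(115,452),.118,(-145,142)),("top",f(428,368),.118,(-145,-142)),("top",f(356,74),.118,(130,-142)),
("side",g(563,220),.016,(155,-185)),("side",g(362,440),.016,(-155,-185)),("side",g(508,128),.118,(130,-142)),("side",g(320,316),.118,(-145,-142)),("side",g(38,186),.118,(-145,142))]
W=np.array([onz(c,*p,z)[:2] for c,p,z,_ in L]);M=np.array([m for *_,m in L])/1000.
a,b=M-M.mean(0),W-W.mean(0)
th=np.arctan2((a[:,0]*b[:,1]-a[:,1]*b[:,0]).sum(),(a*b).sum())
R=np.array([[np.cos(th),-np.sin(th)],[np.sin(th),np.cos(th)]]);T=W.mean(0)-R@M.mean(0)
def w2c(X):
    X=np.array(X);return np.r_[R.T@(X[:2]-T),X[2]]
def c2w(X):
    X=np.array(X,float);return np.r_[R@X[:2]+T,X[2]]
if __name__=="__main__":
    print(th,T);print(((M@R.T+T-W)*1000).round(1))
    print("hole",w2c(onz("side",323.5,204.9,.03)),w2c(onz("top",285+168/5.4,140+325/5.4,.03)))
    # grip ends
    e=[tri((290+398/8,170+165/8),(285+165/5.4,140+215/5.4)),tri((290+552/8,170+232/8),(285+294/5.4,140+184/5.4))]
    for p,r in e: print("grip",p,w2c(p),r)
    # model: pivot(-90,112), slope lid0+.04+.36=.40
    for l in(.14,.23):
        s=.40;print(l,[-.09+l*np.cos(s),.112-l*np.sin(s)])
    s=robot.read_state();print(s["tool_pos"],s["orientation"])
E
python3 fit.py
```

```text
0.2446539170183159 [0.54345565 0.18014311]
[[ 3.1  1.8]
 [ 2.9  1.6]
 [ 1.2  2.7]
 [ 0.6 -2.7]
 [-2.1 -1.6]
 [-3.7 -1.5]
 [-0.3  3.1]
 [ 0.2 -1. ]
 [-1.2 -0.5]
 [ 1.7 -1.6]
 [-3.4 -2.3]
 [ 1.   2.1]]
hole [-0.02305958 -0.1657694   0.03      ] [-0.0220703 -0.1707334  0.03     ]
grip [0.62701458 0.00847408 0.05619357] [ 0.03948888 -0.18679663  0.05619357] 0.003536128351100235
grip [ 0.64279698 -0.06645991  0.06096599] [ 0.03665075 -0.263322    0.06096599] 0.0013493939321898066
0.14 [np.float64(0.03894853916040392), np.float64(0.05748143207678892)]
0.23 [np.float64(0.1218440286206636), np.float64(0.022433781269010383)]
[0.21606148 0.55921867 0.23170146] [-5.75955336e-01 -3.08788618e+00  2.49418403e-03]
```

```bash
cat > tc.py <<'E'
from fit import *
from scipy.spatial.transform import Rotation as Ro
def st():
    s=robot.read_state();r=Ro.from_rotvec(s["orientation"]).as_matrix()
    p=w2c(s["tool_pos"])*1000
    print("t%.2f"%s["t"],"tcp chest mm",p.round(1),"yaw err deg",round(np.degrees(np.arctan2(r[1,1],r[0,1])-th),2),"z",r[:,2].round(3),"F",(np.r_[R.T@s["force"][:2],s["force"][2]]).round(1),"open",round(s["opening"]*1000,1))
    return p
def grip(phi,prop):
    P=np.array([130-220*np.cos(phi),112+220*np.sin(phi)]);s=phi+prop+.36;d=np.array([np.cos(s),-np.sin(s)])
    return P,P+140*d,P+230*d
E
python3 - <<'E'
from tc import *
st()
f=lambda x,y:(190+x/3.4,130+y/3.4)
print("cup",w2c(onz("top",*f(655,240),.1)),"jug",w2c(onz("top",*f(600,60),.1)))
from scipy.optimize import fsolve
hx=-22.5
ph,pr=fsolve(lambda v:grip(*v)[2]-[hx,22],[.67,.4]);print(ph,pr,grip(ph,pr))
for v in [(0,.05),(.2,.1),(.4,.1),(.6,.1),(.75,.1),(.75,.3),(.75,pr)]: print(v,[x.round(0) for x in grip(*v)])
E
```

```text
t0.10 tcp chest mm [-225.8  447.1  231.7] yaw err deg 54.85 z [-0.001 -0.001 -1.   ] F [-0.2  0.3  0.1] open 93.0
cup [-0.08157283 -0.36680282  0.1       ] jug [ 0.08917725 -0.36204673  0.1       ]
0.6857304445036637 0.44772586597745495 (array([-40.27047576, 251.31247282]), array([-29.45366443, 111.73096763]), array([-22.5,  22. ]))
(0, 0.05) [array([-90., 112.]), array([38., 56.]), array([121.,  20.])]
(0.2, 0.1) [array([-86., 156.]), array([25., 70.]), array([96., 15.])]
(0.4, 0.1) [array([-73., 198.]), array([19., 92.]), array([77., 23.])]
(0.6, 0.1) [array([-52., 236.]), array([ 17., 114.]), array([61., 36.])]
(0.75, 0.1) [array([-31., 262.]), array([ 18., 131.]), array([50., 47.])]
(0.75, 0.3) [array([-31., 262.]), array([ -9., 124.]), array([ 6., 35.])]
(0.75, np.float64(0.44772586597745495)) [array([-31., 262.]), array([-29., 122.]), array([-28.,  32.])]
```

carry_out:
  commands:
    - [[0,0,0,6.86],[0,0,0,6.86],[0,0,0,6.86],[0,0,0,6.86],[0,0,0,6.86],[0,0,0,6.86],[0,0,0,6.86],[0,0,0,6.86],[0,0,0,0],[0,0,0,0]]

```text
t: 0.93
tool_pos: [0.2162, 0.5594, 0.2322]
orientation: [1.929, 2.479, -0.001]
force: [-0.2, 0.1, -0.6]
opening: 0.093
```

```bash
python3 -c "
from tc import *
st()"
```

```text
t0.93 tcp chest mm [-225.7  447.3  232.2] yaw err deg 0.19 z [-0.    -0.001 -1.   ] F [-0.2  0.1 -0.6] open 93.0
```

carry_out:
  commands:
    - [[-3.36,1.32,0,0],[-3.36,1.32,0,0],[-3.36,1.32,0,0],[-3.36,1.32,0,0],[-3.36,1.32,0,0],[-3.36,1.32,0,0],[-3.36,1.32,0,0],[-3.36,1.32,0,0],[-3.36,1.32,0,0],[-3.36,1.32,0,0],[-3.36,1.32,0,0],[-3.36,1.32,0,0],[-3.36,1.32,0,0],[-3.36,1.32,0,0],[-3.36,1.32,0,0],[-3.36,1.32,0,0],[-3.36,1.32,0,0],[-3.36,1.32,0,0],[-3.36,1.32,0,0],[-3.36,1.32,0,0]]
  claw: 5

```text
t: 2.6
tool_pos: [0.6356, -0.0302, 0.2323]
orientation: [-1.928, -2.48, 0.0]
force: [-0.2, 2.0, 0.5]
opening: 0.0497
```

```bash
python3 -c "
from tc import *
st()
import json
print(robot.read_state()['q'])"
```

```text
t2.60 tcp chest mm [  38.4 -226.4  232.3] yaw err deg 0.24 z [-0.  0. -1.] F [0.3 2.  0.5] open 49.7
[-1.28130398e-01  2.28363285e-01  1.37904904e+00  6.05858735e-05
  1.53451792e+00 -3.76946050e-01]
```

carry_out:
  commands:
    - [[0,0.05,3,0],[0.1,0,3,0],[0,0,3,0],[0,0,3,0],[0,0,2,0],[0,0,0,0],[0,0,0,0]]

```text
t: 3.18
tool_pos: [0.6339, -0.0273, 0.0913]
orientation: [-1.929, -2.476, 0.003]
force: [0.0, -0.5, 0.9]
opening: 0.0498
```

```bash
python3 -c "
from tc import *
st()
for c,(y,x) in (('side',(120,280)),('top',(120,280))):
    a=snap(c,c+'1')[y:y+120,x:x+120,::-1]
    cv2.imwrite(f'pics/{c}1z.png',cv2.resize(a,None,fx=5,fy=5,interpolation=cv2.INTER_CUBIC))"
```

```text
t3.18 tcp chest mm [  37.5 -223.2   91.3] yaw err deg 0.13 z [-0.003  0.    -1.   ] F [-0.1 -0.5  0.9] open 49.8
```

View pics/side1z.png

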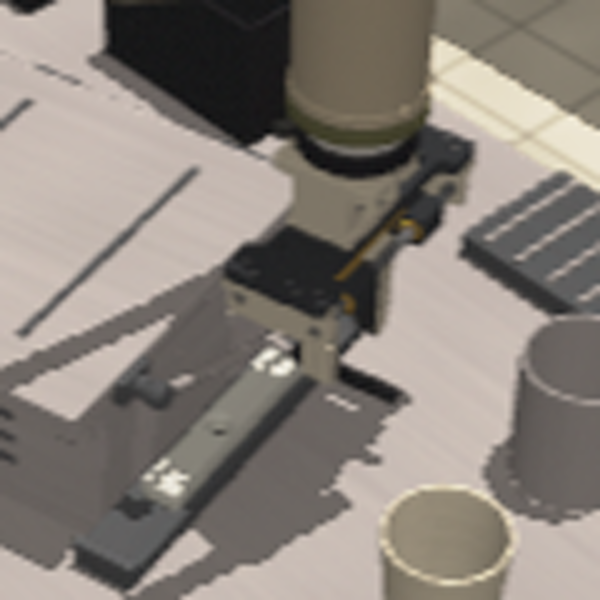

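View pics/top1z.png

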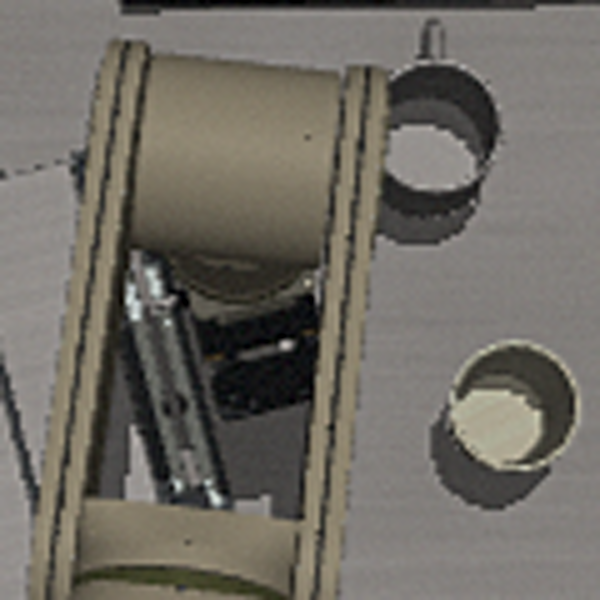

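```bash
python3 -c "
from tc import *
print(w2c(onz('side',324,205.8,.03)),w2c(onz('top',315.2,201,.03)))
st()"
```

```text
[-0.0256428  -0.16945571  0.03      ] [-0.02386504 -0.1672499   0.03      ]
t3.28 tcp chest mm [  39.8 -224.1   94.7] yaw err deg 0.07 z [ 0.003 -0.    -1.   ] F [0.1 0.7 0.7] open 50.1
```

carry_out:
  commands:
    - [[-0.1,0.1,1.5,0],[0,0,1.5,0],[0,0,0.8,0],[0,0,0,0],[0,0,0,0],[0,0,0,0]]

```text
t: 3.78
tool_pos: [0.637, -0.0283, 0.0555]
orientation: [1.933, 2.475, 0.001]
force: [-0.4, -0.1, 0.4]
opening: 0.0499
```

```bash
python3 -c "
from tc import *
st()"
```

```text
t3.78 tcp chest mm [  40.3 -224.9   55.5] yaw err deg -0.02 z [ 0.001 -0.    -1.   ] F [-0.4 -0.   0.4] open 49.9
```

carry_out:
  commands:
    - [[0,0,0.3,0],[0,0,0,0],[0,0,0,0],[0,0,0,0],[0,0,0,0],[0,0,0,0],[0,0,0,0],[0,0,0,0]]
  claw: 0
  grip_force: 30

```text
t: 4.45
tool_pos: [0.6361, -0.0283, 0.0517]
orientation: [-1.934, -2.475, 0.001]
force: [-1.3, -1.2, 2.7]
opening: 0.0114
```

```bash
python3 -c "
from tc import *
st()
for ph,pr in [(0,.04),(.05,.035),(.1,.035),(.2,.035),(.3,.04),(.4,.05),(.5,.05),(.6,.05),(.7,.06),(.75,.08),(.8,.08),(.8,.2),(.8,.3),(.8,.4)]:
  P,g,f=grip(ph,pr);print(ph,pr,'dgrip cm',((g-grip(0,.04)[1])/10).round(2),'foot',f.round(0))"
```

```text
t4.45 tcp chest mm [  39.4 -224.6   51.7] yaw err deg -0.03 z [-0.001 -0.    -1.   ] F [-1.5 -0.8  2.7] open 11.4
0 0.04 dgrip cm [0. 0.] foot [122.  22.]
0.05 0.035 dgrip cm [-0.23  0.52] foot [118.  24.]
0.1 0.035 dgrip cm [-0.47  1.  ] foot [113.  25.]
0.2 0.035 dgrip cm [-0.86  1.98] foot [105.  27.]
0.3 0.04 dgrip cm [-1.2   2.93] foot [96. 29.]
0.4 0.05 dgrip cm [-1.51  3.88] foot [86. 31.]
0.5 0.05 dgrip cm [-1.61  4.95] foot [78. 36.]
0.6 0.05 dgrip cm [-1.61  6.02] foot [71. 41.]
0.7 0.06 dgrip cm [-1.62  7.02] foot [62. 47.]
0.75 0.08 dgrip cm [-1.79  7.45] foot [55. 48.]
0.8 0.08 dgrip cm [-1.68  7.99] foot [51. 52.]
0.8 0.2 dgrip cm [-3.29  7.54] foot [25. 45.]
0.8 0.3 dgrip cm [-4.67  7.32] foot [ 2. 41.]
0.8 0.4 dgrip cm [-6.07  7.23] foot [-21.  40.]
```

carry_out:
  commands:
    - [[0,-0.11,-0.26,0],[0,-0.12,-0.26,0],[0,-0.12,-0.24,0],[0,-0.12,-0.24,0],[0,-0.1,-0.24,0],[0,-0.1,-0.25,0],[0,-0.1,-0.25,0],[0,-0.09,-0.24,0],[0,0,0,0],[0,0,0,0]]

```text
t: 5.28
tool_pos: [0.6306, -0.0298, 0.0724]
orientation: [1.931, 2.472, 0.007]
force: [11.6, 1.6, -7.6]
opening: 0.0107
```

```bash
python3 -c "
from tc import *
st()
for c,(y,x) in (('side',(120,280)),('top',(120,280))):
    a=snap(c,c+'2')[y:y+120,x-60:x+100,::-1]
    cv2.imwrite(f'pics/{c}2z.png',cv2.resize(a,None,fx=5,fy=5,interpolation=cv2.INTER_CUBIC))"
```

```text
t5.28 tcp chest mm [  33.7 -224.8   72.4] yaw err deg -0.02 z [ 0.006  0.001 -1.   ] F [11.7 -1.2 -7.6] open 10.7
```

View pics/side2z.png

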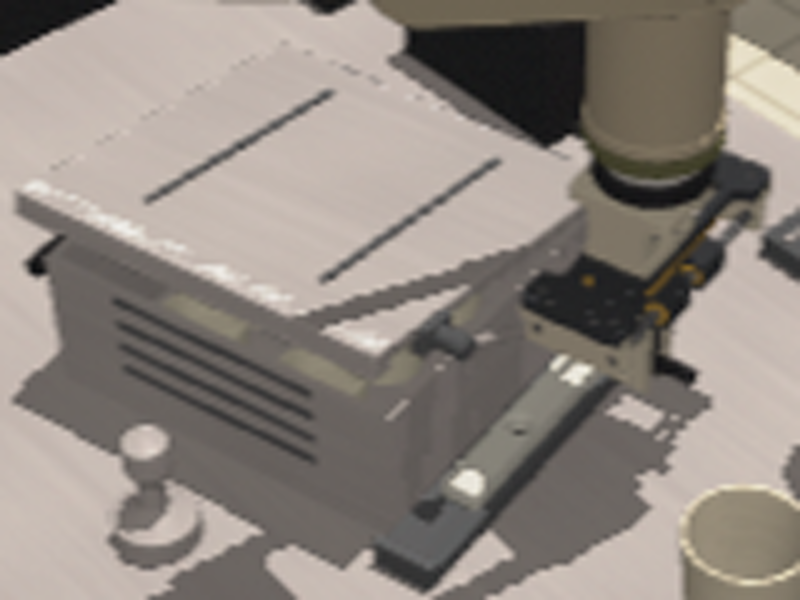

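```bash
cat >> tc.py <<'E'
from scipy.optimize import fsolve
def est(dx=0,dz=5):
    p=st();ph,pr=fsolve(lambda v:grip(*v)[1]-[p[0]+dx,p[2]+dz],[.4,.1]);print("phi %.3f prop %.3f"%(ph,pr),"foot",grip(ph,pr)[2].round(1))
E
python3 -c "
from tc import *
est()"
```

```text
t5.38 tcp chest mm [  33.6 -224.8   72.2] yaw err deg -0.02 z [ 0.006  0.001 -1.   ] F [11.5  0.9 -5.9] open 11.0
phi 0.165 prop 0.007 foot [111.2  31.5]
```

carry_out:
  commands:
    - [[0,-0.2,-0.25,0],[0,-0.1,-0.3,0],[0,-0.1,-0.3,0],[0,-0.1,-0.3,0],[0,-0.08,-0.32,0],[0,-0.06,-0.35,0],[0,-0.04,-0.35,0],[0,-0.02,-0.35,0],[0,0,-0.35,0],[0,0,0,0],[0,0,0,0]]

```text
t: 6.3
tool_pos: [0.6222, -0.0319, 0.0999]
orientation: [1.933, 2.474, 0.002]
force: [6.7, -0.4, -8.0]
opening: 0.0111
```

```bash
python3 -c "
from tc import *
est()"
```

```text
t6.30 tcp chest mm [  25.1 -224.8   99.9] yaw err deg -0.02 z [ 0.002  0.    -1.   ] F [ 6.4 -2.  -8. ] open 11.1
phi 0.466 prop 0.031 foot [84.  36.9]
```

carry_out:
  commands:
    - [[0,-0.08,-0.36,0],[0,-0.06,-0.36,0],[0,-0.06,-0.36,0],[0,-0.06,-0.36,0],[0,-0.06,-0.36,0],[0,-0.06,-0.36,0],[0,-0.06,-0.36,0],[0,-0.06,-0.36,0],[0,-0.06,-0.36,0],[0,0,0,0],[0,0,0,0]]

```text
t: 7.22
tool_pos: [0.6157, -0.0335, 0.1318]
orientation: [-1.934, -2.475, 0.001]
force: [4.4, -1.9, -8.0]
opening: 0.011
```

```bash
python3 -c "
from tc import *
est()
print(c2w([0,0,0]))
for pr in (.08,.2,.3,.36,.4): print(pr,[x.round(1) for x in grip(.8,pr)])
for c,(y,x) in (('side',(90,280)),('top',(120,280))):
    a=snap(c,c+'3')[y:y+120,x-60:x+100,::-1]
    cv2.imwrite(f'pics/{c}3z.png',cv2.resize(a,None,fx=5,fy=5,interpolation=cv2.INTER_CUBIC))"
```

```text
t7.22 tcp chest mm [  18.3 -224.8  131.8] yaw err deg -0.03 z [-0. -0. -1.] F [ 3.8 -2.9 -8. ] open 11.0
phi 0.806 prop 0.110 foot [44.5 50.6]
[0.54345565 0.18014311 0.        ]
0.08 [array([-23.3, 269.8]), array([ 22.2, 137.4]), array([51.4, 52.3])]
0.2 [array([-23.3, 269.8]), array([  6. , 132.9]), array([24.8, 44.9])]
0.3 [array([-23.3, 269.8]), array([ -7.8, 130.7]), array([ 2.2, 41.2])]
0.36 [array([-23.3, 269.8]), array([-16.2, 130. ]), array([-11.6,  40.1])]
0.4 [array([-23.3, 269.8]), array([-21.8, 129.8]), array([-20.8,  39.8])]
```

View pics/side3z.png

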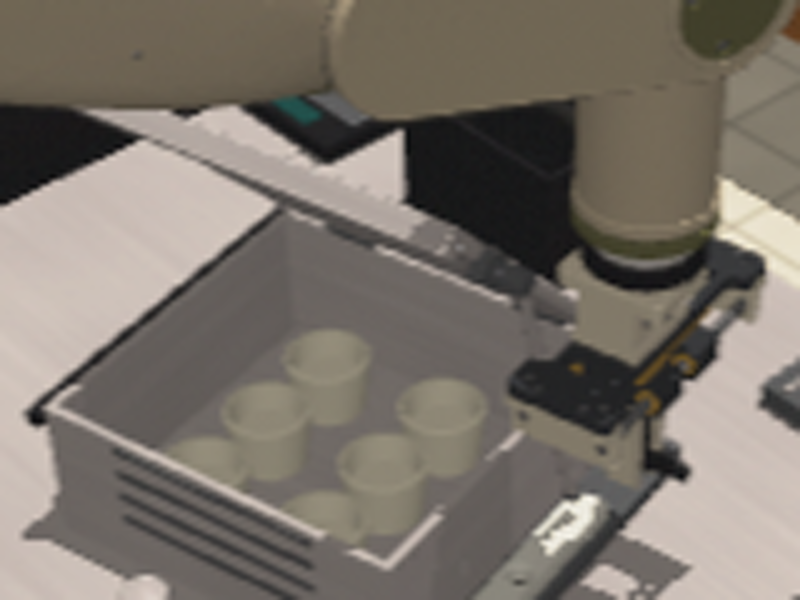

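View pics/top3z.png

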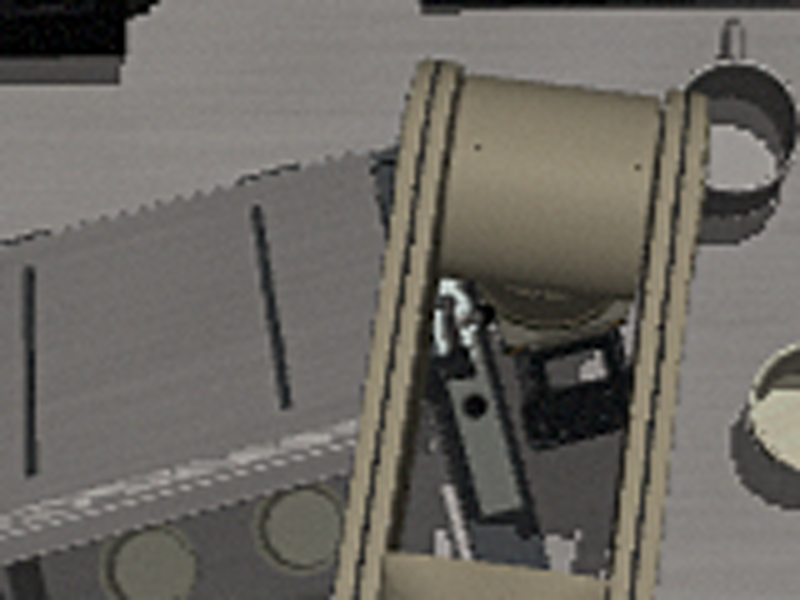

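```bash
python3 -c "
from tc import *
est()
def inv(fx,fz,g0):
    v=fsolve(lambda v:grip(*v)[2]-[fx,fz],g0);return v,grip(*v)[1]
v=[.81,.11]
for fx,fz in [(44.5,51),(35,50),(25,49),(15,48),(5,47),(-5,46),(-15,45),(-24.5,44),(-24.5,40),(-24.5,36),(-24.5,32),(-24.5,28),(-24.5,24),(-24.5,22)]:
    v,g=inv(fx,fz,v);print(fx,fz,v.round(3),'TCP',(g-[0,5]).round(1))
"
```

```text
t7.32 tcp chest mm [  18.2 -224.8  131.7] yaw err deg -0.04 z [-0.001 -0.    -1.   ] F [ 3.4 -3.3 -8.3] open 11.1
phi 0.806 prop 0.111 foot [44.3 50.5]
44.5 51 [0.809 0.109] TCP [ 18.6 132.2]
35 50 [0.824 0.148] TCP [ 13.7 132.4]
25 49 [0.834 0.189] TCP [  8.3 132.4]
15 48 [0.84  0.232] TCP [  2.5 132.1]
5 47 [0.841 0.275] TCP [ -3.5 131.6]
-5 46 [0.839 0.32 ] TCP [ -9.7 130.9]
-15 45 [0.834 0.364] TCP [-16.1 130. ]
-24.5 44 [0.827 0.408] TCP [-22.3 129. ]
-24.5 40 [0.801 0.416] TCP [-23.9 125. ]
-24.5 36 [0.775 0.424] TCP [-25.5 121. ]
-24.5 32 [0.75  0.433] TCP [-27.1 117. ]
-24.5 28 [0.724 0.442] TCP [-28.5 112.9]
-24.5 24 [0.699 0.451] TCP [-29.9 108.8]
-24.5 22 [0.687 0.456] TCP [-30.6 106.8]
```

carry_out:
  commands:
    - [[0,-0.28,-0.05,0],[0,-0.28,-0.02,0],[0,-0.28,0,0],[0,-0.28,0,0],[0,-0.28,0.02,0],[0,-0.28,0.02,0],[0,-0.28,0.02,0],[0,-0.28,0.02,0],[0,-0.28,0.02,0],[0,-0.28,0.03,0],[0,-0.28,0.03,0],[0,-0.28,0.03,0],[0,-0.28,0.03,0],[0,-0.28,0.03,0],[0,0,0,0],[0,0,0,0]]

```text
t: 8.65
tool_pos: [0.5776, -0.0432, 0.131]
orientation: [1.934, 2.475, -0.001]
force: [2.6, -3.7, -5.9]
opening: 0.0109
```

```bash
python3 -c "
from tc import *
est()
for c,(y,x) in (('side',(130,320)),('top',(130,320))):
    a=snap(c,c+'4')[y:y+120,x-60:x+100,::-1]
    cv2.imwrite(f'pics/{c}4z.png',cv2.resize(a,None,fx=5,fy=5,interpolation=cv2.INTER_CUBIC))"
```

```text
t8.65 tcp chest mm [ -21. -225.  131.] yaw err deg -0.04 z [ 0.    -0.001 -1.   ] F [ 1.6 -4.2 -5.9] open 10.9
phi 0.841 prop 0.401 foot [-23.8  46. ]
```

View pics/side4z.png

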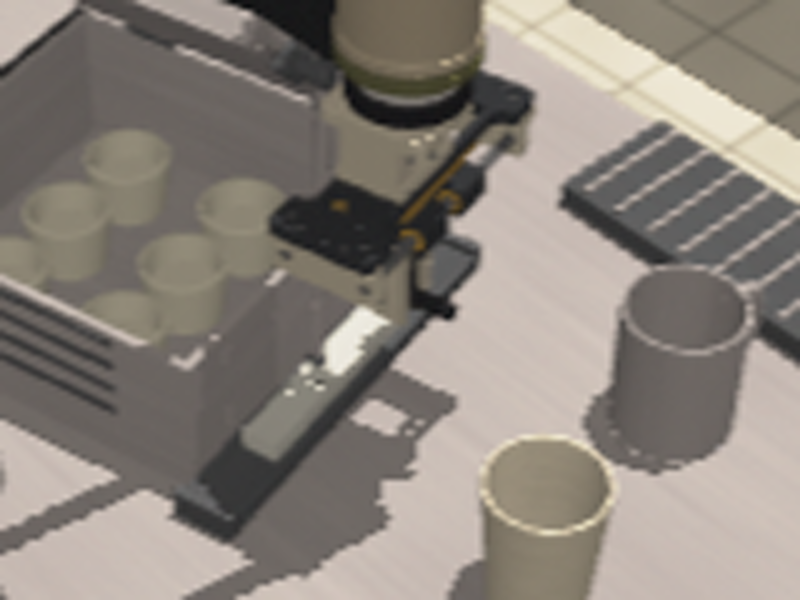

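View pics/top4z.png

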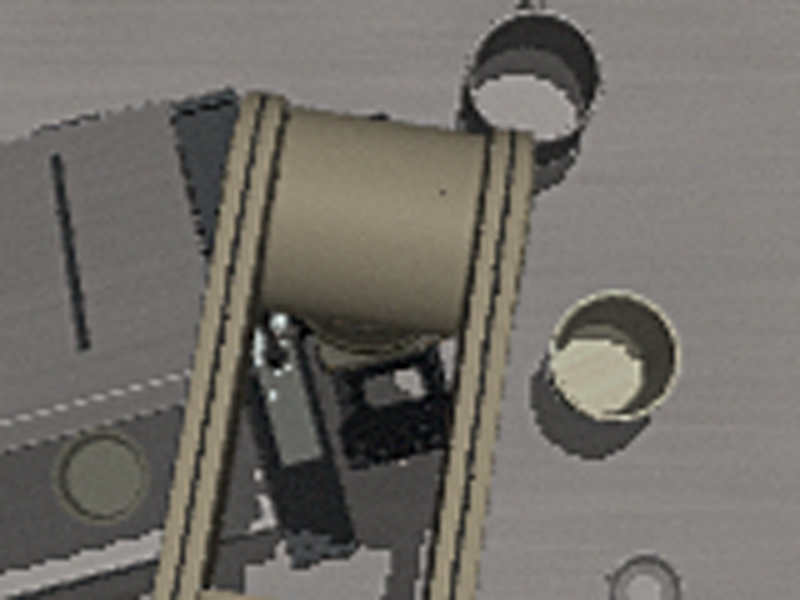

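```bash
python3 -c "
from tc import *
a=cv2.imread('pics/side4.png')[185:225,300:345];b=cv2.imread('pics/side3.png')[185:225,300:345]
cv2.imwrite('pics/cmp4.png',np.hstack([cv2.resize(q,None,fx=8,fy=8,interpolation=cv2.INTER_NEAREST) for q in (a,b)]))
for z in (.036,.041,.046,.05): print(z,proj('side',c2w([-.0238,-.167,z])),proj('side',c2w([-.0245,-.168,.03])))
"
```

```text
0.036 [323.68632618 203.88278944] [323.82294405 205.42219533]
0.041 [323.68560146 202.79785338] [323.82294405 205.42219533]
0.046 [323.68487344 201.70797628] [323.82294405 205.42219533]
0.05 [323.68428863 200.83249432] [323.82294405 205.42219533]
```

View pics/cmp4.png

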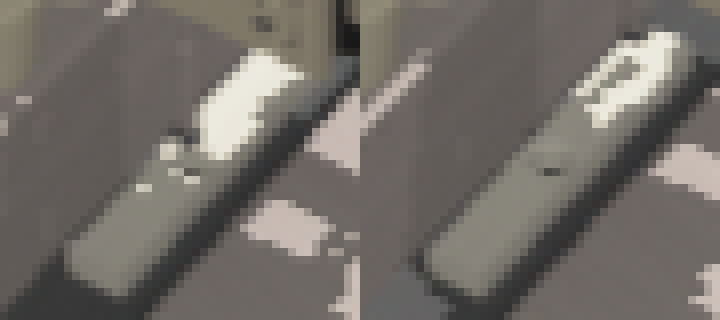

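```bash
python3 -c "
from tc import *
a=cv2.cvtColor(cv2.imread('pics/side4.png'),6);b=cv2.cvtColor(cv2.imread('pics/side3.png'),6)
print('cols',list(range(316,332)))
for v in range(196,212): print(v,a[v,316:332],b[v,316:332])
est()
t=cv2.imread('pics/top4.png')[185:225,295:340];b=cv2.imread('pics/top3.png')[185:225,295:340]
cv2.imwrite('pics/cmp4t.png',np.hstack([cv2.resize(q,None,fx=8,fy=8,interpolation=cv2.INTER_NEAREST) for q in (t,b)]))
"
```

```text
cols [316, 317, 318, 319, 320, 321, 322, 323, 324, 325, 326, 327, 328, 329, 330, 331]
196 [100 100  99  99 100  99 102 104 101  90 141 213 232 233 233 232] [ 94  92  92  93  92  93  97 101 101  93 143 215 202 141 204 230]
197 [100  99  99  99  99  99 100 103  96 142 213 232 233 233 232 231] [ 93  93  92  92  93  93  97 100  95 107 130 144 141 135 206 233]
198 [ 99  98  98  99  99  99 101 103 119 202 232 233 233 232 231 231] [ 92  93  93  93  93  93  97  95 106 127 135 134 204 230 231 232]
199 [ 99  99  99  99  99  99 100 103 144 214 233 233 232 231 231 199] [ 92  93  92  93  92  93  91  93 119 135 135 135 142 209 233 201]
200 [ 98  98  98  98  98  91  94 103 145 214 233 233 231 231 231 230] [ 93  93  92  92  92  89  93 118 134 135 134 134 133 205 201 140]
201 [ 99  98  98  99  92  75  70  89  99 198 233 232 231 231 232 198] [ 92  92  92  92  86  78 112 133 134 135 135 133 133 140 139 128]
202 [ 98  98  99  98 120 138 110  67  92 199 232 231 231 231 206 144] [ 91  92  92  93  89 114 135 140 141 137 134 132 132 133 127 120]
203 [ 98  98  98 120 198 209 157 112 153 205 225 231 231 195 1
[... 615 characters left out ...]
4]
208 [122 200 192 132 133 132 132 139 134 120 116 102  74  57  52  49] [124 134 134 135 134 135 134 133 129 121 117 104  75  57  53  49]
209 [132 139 138 133 133 132 132 129 122 117 102  74  57  52  48  60] [133 134 134 135 134 134 134 131 123 118 104  75  58  53  49  61]
210 [132 132 133 132 132 132 130 122 116 102  74  57  55  50  56  86] [133 134 134 134 133 134 132 124 118 104  75  56  55  51  57  87]
211 [132 132 132 132 132 130 122 116 102  75  56  54  50  57  86 101] [134 134 134 134 134 132 124 118 104  76  57  54  51  57  87 103]
t8.75 tcp chest mm [ -20.9 -224.9  131. ] yaw err deg -0.04 z [ 0.    -0.001 -1.   ] F [ 1.4 -4.3 -5.3] open 10.8
phi 0.841 prop 0.400 foot [-23.6  46.1]
```

View pics/cmp4t.png

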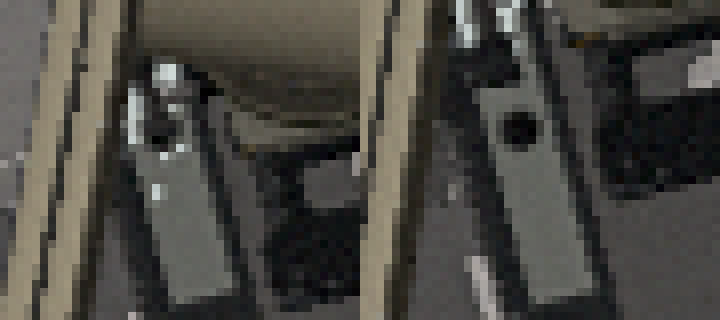

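```bash
python3 -c "
from tc import *
a=cv2.imread('pics/side4.png')[160:220,295:345].astype(float)
a=np.clip((a-40)*255/130,0,255).astype('uint8')
t=cv2.imread('pics/top4.png')[180:225,300:337].astype(float);t=np.clip(t*1.7,0,255).astype('uint8')
A=cv2.resize(a,(500,600),interpolation=cv2.INTER_CUBIC);B=cv2.resize(t,None,fx=8,fy=8,interpolation=cv2.INTER_CUBIC);B=cv2.copyMakeBorder(B,0,600-B.shape[0],0,0,0)
cv2.imwrite('pics/c5.png',np.hstack([A,B]))
for x in (-.0236,-.03,-.018):
  print(x,proj('top',c2w([x,-.167,.046])),proj('side',c2w([x,-.167,.046])))
print(proj('top',c2w([-.0245,-.167,.03])),proj('side',c2w([-.0236,-.167,.12])))
"
```

```text
-0.0236 [314.96273446 200.48304468] [323.71872869 201.67220715]
-0.03 [315.47084445 202.42855029] [322.63273371 202.81959451]
-0.018 [314.51847878 198.78203127] [324.66453556 200.67293289]
[315.17438337 201.21068369] [323.70873436 184.94155104]
```

View pics/c5.png

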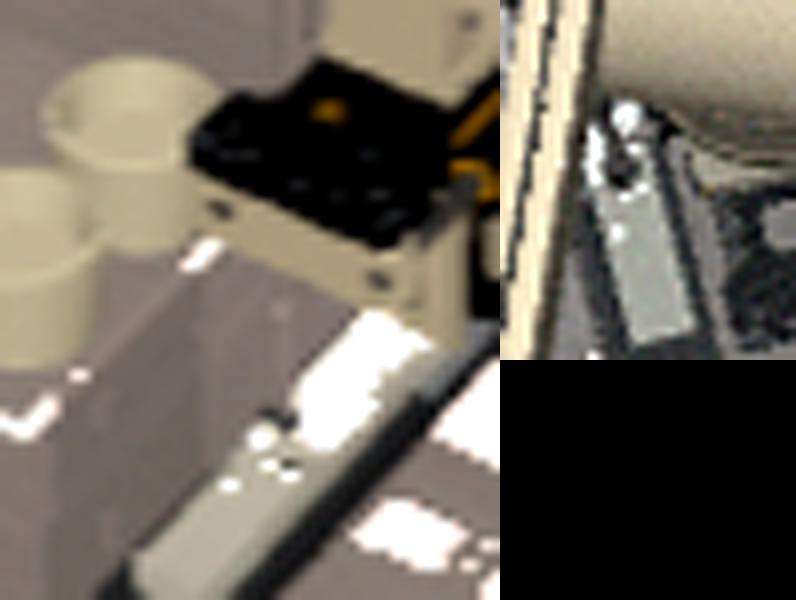

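```bash
python3 -c "
from tc import *
est()
v=[.81,.4]
for fx,fz in [(-20,46),(-20,42),(-20,40),(-20,38),(-20,36),(-20,34),(-20,30),(-20,26),(-20,22)]:
    v=fsolve(lambda v:grip(*v)[2]-[fx,fz],v);g=grip(*v)[1];print(fx,fz,v.round(3),'TCP',(g-[0,5]).round(1))
"
```

```text
t8.75 tcp chest mm [ -20.9 -224.9  131. ] yaw err deg -0.04 z [ 0.    -0.001 -1.   ] F [ 1.4 -4.3 -5.3] open 10.8
phi 0.841 prop 0.400 foot [-23.6  46.1]
-20 46 [0.841 0.384] TCP [-18.7 131. ]
-20 42 [0.814 0.392] TCP [-20.4 127. ]
-20 40 [0.801 0.396] TCP [-21.2 125. ]
-20 38 [0.788 0.4  ] TCP [-22. 123.]
-20 36 [0.775 0.405] TCP [-22.8 121. ]
-20 34 [0.762 0.409] TCP [-23.6 118.9]
-20 30 [0.736 0.418] TCP [-25.1 114.9]
-20 26 [0.71  0.428] TCP [-26.6 110.8]
-20 22 [0.684 0.437] TCP [-28.  106.6]
```

carry_out:
  commands:
    - [[0,0.08,0,0],[0,0.06,0.1,0],[0,-0.03,0.1,0],[0,-0.04,0.1,0],[0,-0.04,0.1,0],[0,0,0,0],[0,0,0,0]]

```text
t: 9.33
tool_pos: [0.578, -0.0431, 0.1268]
orientation: [1.934, 2.475, -0.001]
force: [1.7, -4.6, -3.9]
opening: 0.011
```

```bash
python3 -c "
from tc import *
est()
a=snap('side','side5')[160:220,295:345,::-1].astype(float)
a=np.clip((a-40)*255/130,0,255).astype('uint8')
t=snap('top','top5')[180:225,300:337,::-1].astype(float);t=np.clip(t*1.7,0,255).astype('uint8')
A=cv2.resize(a,(500,600),interpolation=cv2.INTER_CUBIC);B=cv2.resize(t,None,fx=8,fy=8,interpolation=cv2.INTER_CUBIC);B=cv2.copyMakeBorder(B,0,600-B.shape[0],0,0,0)
cv2.imwrite('pics/c6.png',np.hstack([A,B]))
"
```

```text
t9.33 tcp chest mm [ -20.5 -224.9  126.8] yaw err deg -0.04 z [ 0. -0. -1.] F [ 0.5 -4.9 -3.9] open 11.0
phi 0.813 prop 0.393 foot [-20.1  41.8]
```

View pics/c6.png

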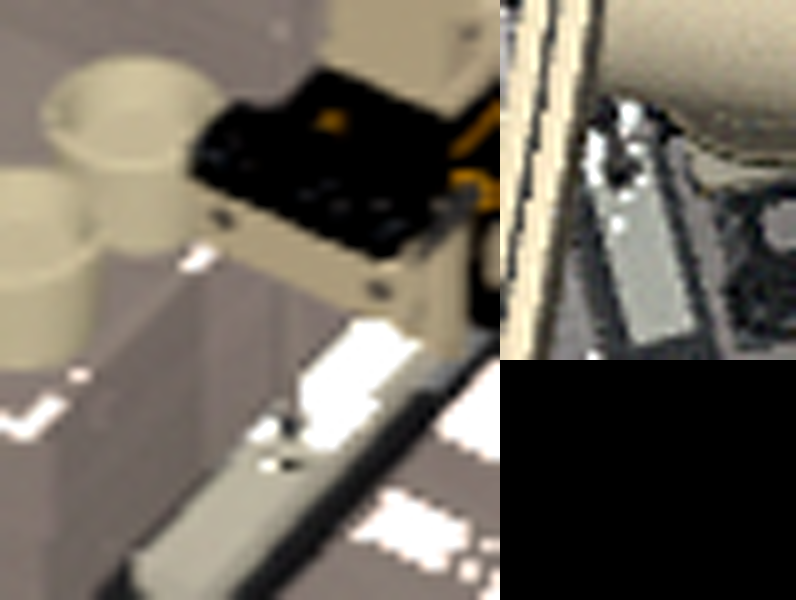

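carry_out:
  commands:
    - [[0,-0.04,0.1,0],[0,-0.04,0.1,0],[0,-0.04,0.1,0],[0,-0.04,0.1,0],[0,-0.04,0.1,0],[0,0,0,0]]

```text
t: 9.93
tool_pos: [0.576, -0.0436, 0.1217]
orientation: [1.934, 2.475, -0.001]
force: [0.9, -5.2, -3.5]
opening: 0.0107
```

```bash
python3 -c "
from tc import *
est()"
```

```text
t9.93 tcp chest mm [ -22.6 -224.9  121.7] yaw err deg -0.03 z [-0.    -0.001 -1.   ] F [-0.4 -5.2 -3.5] open 10.7
phi 0.780 prop 0.404 foot [-20.2  36.8]
```

carry_out:
  commands:
    - [[0,-0.04,0.1,0],[0,-0.04,0.1,0],[0,-0.04,0.1,0],[0,0,0,0]]

```text
t: 10.27
tool_pos: [0.5748, -0.0438, 0.1188]
orientation: [1.934, 2.475, -0.001]
force: [-0.1, -5.2, -3.9]
opening: 0.0108
```

```bash
python3 -c "
from tc import *
est()"
```

```text
t10.27 tcp chest mm [ -23.8 -224.9  118.8] yaw err deg -0.03 z [-0.    -0.001 -1.   ] F [-1.3 -5.  -3.9] open 10.8
phi 0.761 prop 0.411 foot [-20.3  33.9]
```

carry_out:
  commands:
    - [[0,-0.04,0.1,0],[0,-0.04,0.1,0],[0,-0.04,0.1,0],[0,0,0,0]]

```text
t: 10.6
tool_pos: [0.5736, -0.0442, 0.1159]
orientation: [1.934, 2.475, -0.001]
force: [0.2, -5.0, -3.5]
opening: 0.011
```

```bash
python3 -c "
from tc import *
est()"
```

```text
t10.60 tcp chest mm [ -25.1 -224.9  115.9] yaw err deg -0.04 z [-0. -0. -1.] F [-1.  -4.9 -3.5] open 11.0
phi 0.742 prop 0.418 foot [-20.5  31. ]
```

carry_out:
  commands:
    - [[0,-0.04,0.1,0],[0,-0.04,0.1,0],[0,0,0,0]]

```text
t: 10.85
tool_pos: [0.5729, -0.0444, 0.1139]
orientation: [1.934, 2.475, -0.001]
force: [0.4, -5.9, -3.4]
opening: 0.0112
```

```bash
python3 -c "
from tc import *
est()"
```

```text
t10.85 tcp chest mm [ -25.8 -225.   113.9] yaw err deg -0.04 z [-0.    -0.001 -1.   ] F [-1.  -5.9 -3.4] open 11.2
phi 0.730 prop 0.423 foot [-20.6  29.1]
```

carry_out:
  commands:
    - [[0,-0.04,0.1,0],[0,-0.04,0.1,0],[0,0,0,0]]

```text
t: 11.1
tool_pos: [0.5721, -0.0446, 0.1119]
orientation: [1.934, 2.475, -0.001]
force: [-0.6, -6.1, -3.2]
opening: 0.011
```

```bash
python3 -c "
from tc import *
est()
a=snap('side','side6')[160:220,295:345,::-1].astype(float)
a=np.clip((a-40)*255/130,0,255).astype('uint8')
t=snap('top','top6')[180:225,300:337,::-1].astype(float);t=np.clip(t*1.7,0,255).astype('uint8')
A=cv2.resize(a,(500,600),interpolation=cv2.INTER_CUBIC);B=cv2.resize(t,None,fx=8,fy=8,interpolation=cv2.INTER_CUBIC);B=cv2.copyMakeBorder(B,0,600-B.shape[0],0,0,0)
cv2.imwrite('pics/c7.png',np.hstack([A,B]))
"
```

```text
t11.10 tcp chest mm [ -26.7 -225.   111.9] yaw err deg -0.04 z [-0.    -0.001 -1.   ] F [-2.1 -5.7 -3.2] open 11.0
phi 0.717 prop 0.428 foot [-20.8  27.1]
```

View pics/c7.png

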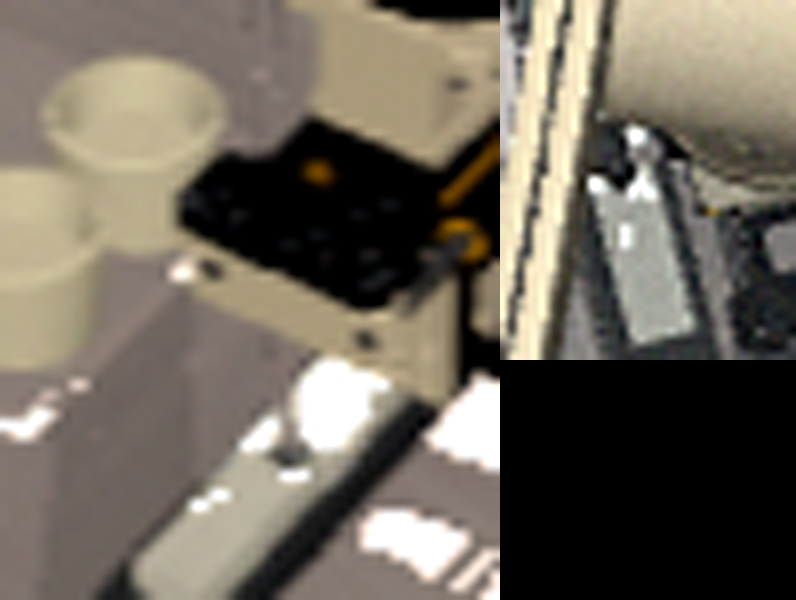

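The ball at (324, 205) now sits inside the hole's rim, with the rod rising straight from it. I'll keep lowering until it reaches the floor.

carry_out:
  commands:
    - [[0,-0.04,0.1,0],[0,-0.04,0.1,0],[0,-0.03,0.1,0],[0,0,0,0]]

```text
t: 11.53
tool_pos: [0.571, -0.0448, 0.1089]
orientation: [1.934, 2.475, -0.001]
force: [0.2, -5.3, -2.4]
opening: 0.0108
```

```bash
python3 -c "
from tc import *
est()"
```

```text
t11.53 tcp chest mm [ -27.7 -224.9  108.9] yaw err deg -0.03 z [-0.    -0.001 -1.   ] F [-1.1 -5.2 -2.4] open 10.8
phi 0.698 prop 0.436 foot [-20.8  24.1]
```

carry_out:
  commands:
    - [[0,-0.03,0.08,0],[0,-0.03,0.08,0],[0,0,0,0]]

```text
t: 11.78
tool_pos: [0.5708, -0.0448, 0.1079]
orientation: [1.934, 2.475, 0.0]
force: [-0.6, -4.8, 0.1]
opening: 0.0111
```

```bash
python3 -c "
from tc import *
est()"
```

```text
t11.78 tcp chest mm [ -28.  -224.9  107.9] yaw err deg -0.03 z [ 0.001 -0.    -1.   ] F [-1.7 -4.5  0.1] open 11.1
phi 0.692 prop 0.437 foot [-20.7  23.2]
```

carry_out:
  commands:
    - [[0,-0.02,0.06,0],[0,-0.02,0.06,0],[0,0,0,0],[0,0,0,0]]

```text
t: 12.12
tool_pos: [0.5707, -0.0449, 0.1075]
orientation: [1.933, 2.474, 0.001]
force: [-2.9, -4.0, 5.1]
opening: 0.0111
```

```bash
python3 -c "
from tc import *
est()"
```

```text
t12.12 tcp chest mm [ -28.  -224.9  107.5] yaw err deg -0.03 z [ 0.001 -0.    -1.   ] F [-3.8 -3.1  5.1] open 11.1
phi 0.690 prop 0.438 foot [-20.5  22.8]
```

carry_out:
  commands:
    - [[0,0,0,0],[0,0,0,0],[0,0,0,0],[0,0,0,0]]
  grip_force: 5

```text
t: 12.45
tool_pos: [0.5711, -0.0445, 0.1074]
orientation: [1.933, 2.474, 0.002]
force: [-0.7, -2.6, 7.3]
opening: 0.0117
```

carry_out:
  commands:
    - [[0,0,0,0],[0,0,0,0],[0,0,0,0],[0,0,0,0],[0,0,0,0],[0,0,0,0]]
  claw: 3.5

```text
t: 12.95
tool_pos: [0.57, -0.0446, 0.1057]
orientation: [-1.934, -2.475, 0.0]
force: [0.0, -0.5, 0.1]
opening: 0.0347
```

```bash
python3 -c "
from tc import *
est()
a=snap('side','side7')
cv2.imwrite('pics/c8.png',cv2.resize(a[60:260,210:430,::-1],None,fx=3,fy=3,interpolation=cv2.INTER_CUBIC))
"
```

```text
t12.95 tcp chest mm [ -28.7 -224.4  105.7] yaw err deg -0.03 z [-0.  0. -1.] F [-0.1 -0.5  0.1] open 34.7
phi 0.679 prop 0.442 foot [-20.6  21. ]
```

View pics/c8.png

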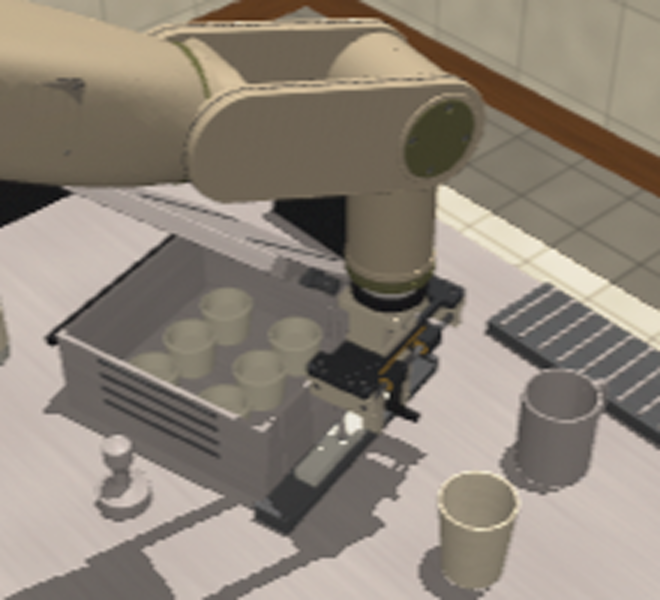

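carry_out:
  commands:
    - [[0,0,-0.5,0],[0,0,-0.8,0],[0,0,-1,0],[0,0,-1.5,0],[0,0,-2,0],[0,0,-2,0],[0,0,-2,0],[0,0,-2,0],[0,0,-2,0],[-2,0,-1,0],[-2,0,0,0],[-2,0,0,0],[-2,0,0,0],[-2,0,0,0],[-2,0,0,0],[-2,0,0,0],[-2,0,0,0],[0,0,0,0],[0,0,0,0]]

```text
t: 14.58
tool_pos: [0.6089, -0.2009, 0.2549]
orientation: [1.936, 2.473, 0.0]
force: [0.0, 0.5, -0.5]
opening: 0.0349
```

```bash
python3 -c "
from tc import *
st()
a=snap('side','side9');b=snap('top','top9')
cv2.imwrite('pics/c9.png',np.vstack([cv2.resize(q[:,:,::-1],None,fx=2.3,fy=2.3,interpolation=cv2.INTER_CUBIC) for q in (a[110:240,210:430],b[130:260,190:410])]))
"
```

```text
t14.58 tcp chest mm [ -28.8 -385.5  254.9] yaw err deg -0.13 z [ 0.001 -0.    -1.   ] F [ 0.1  0.4 -0.5] open 34.9
```

View pics/c9.png

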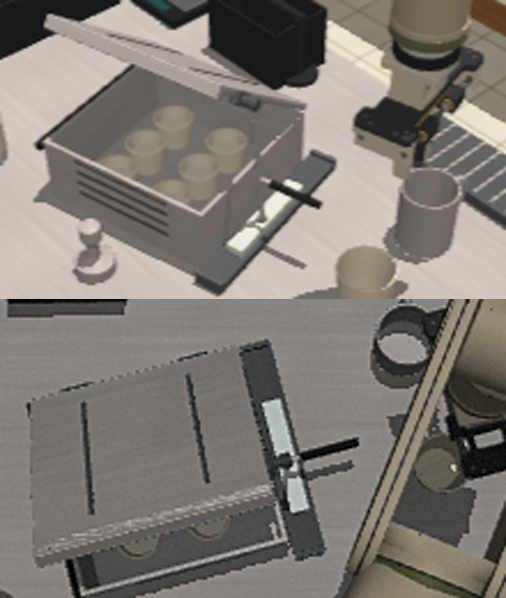

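carry_out:
  commands:
    - [[0,0,0,0],[0,0,0,0],[0,0,0,0],[0,0,0,0],[0,0,0,0],[0,0,0,0],[0,0,0,0],[0,0,0,0]]

```text
t: 15.35
tool_pos: [0.6089, -0.1999, 0.2539]
orientation: [-1.934, -2.475, -0.0]
force: [-0.1, 0.1, 1.5]
opening: 0.0348
```

```bash
python3 -c "
from tc import *
a=cv2.imread('pics/side9.png');b=snap('side','side10')[:,:,::-1]
d=cv2.absdiff(a,np.ascontiguousarray(b))[110:240,210:345];print('changed px around chest',(d.max(2)>25).sum())
c=cv2.imread('pics/top0.png');e=cv2.imread('pics/top9.png');
for n,(y0,y1,x0,x1) in dict(saucer=(165,220,435,490),tumbler=(230,262,443,480),tamper=(260,284,270,298),can=(252,285,162,204)).items(): print(n,(cv2.absdiff(c,e)[y0:y1,x0:x1].max(2)>40).sum())
c=cv2.imread('pics/side0.png');e=cv2.imread('pics/side9.png')
for n,(y0,y1,x0,x1) in dict(cup=(215,260,352,386),jug=(180,225,380,412)).items(): print(n,(cv2.absdiff(c,e)[y0:y1,x0:x1].max(2)>40).sum())
robot.close_job()"
```

```text
changed px around chest 5
saucer 41
tumbler 0
tamper 0
can 0
cup 122
jug 53
the job is handed in; nothing more can be done
```

The chest lid is propped open: the rod's ball foot sits in the plate's hole, and the lid stayed up by itself after I let go. The job was handed in at about 15.5 s of the 64 s allowed.

**What I did:**
- **Lift:** I pinched the grip and lifted the lid with the rod to about 0.84 rad.
- **Hole:** I swung the foot over the hole. The pictures showed it about 5 mm too far forward, so I shifted it before going down.
- **Lowering:** I lowered it in steps of about 1 mm. Fz on the tool was about -4 N before contact and about +5 N on the floor of the hole. It read +7 N as I eased the grip.
- **Release:** I opened the fingers, drew straight up and moved away to the right.

**Last checks:**
- **Lid angle:** the pose worked out from the arm gave about 0.69 rad just before release and 0.68 with the fingers open; 0.67 was expected.
- **Lid holding:** both cameras show the lid up, with the rod going into the hole. Almost nothing around the chest changed over the next 0.8 s or so (5 pixels).
- **Things standing around:** the tumbler, tamper and can show no change from the start. The cup, jug and saucer areas differ by 122, 53 and 41 pixels. I put this down to arm shadow and the arm in view, since they look in place and I felt no contact, but I did not measure their positions again.

**One disagreement:** the arm's own geometry put the foot about 4 mm further back than the cameras put the hole. I went by the pictures.

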